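# Zero the scale, then hold the plum over the jar with the tongs

### The job

We are filling a preserving jar by weight: press the scale's round on key and let it come back up, then press its oblong zero key, one key at a time. Then take the sprung tongs from their rest, close them on the larger fruit (the plum), lift it off its egg cup and finish still holding it in the tongs, steady, over the middle of the open jar's mouth and a little above the rim. Touch the plum with the tongs only, do not push the open jar about, and leave the small fruit, its cup, the closed jar and the loose lid where they are.

Things in the scene. Friction and masses are not known exactly. Their poses are not given: they have to be found in the camera images.
- scale: white kitchen scale, 200 x 200 mm, 30 mm high, fixed; round steel platform (124 mm across, top 35 mm above the table) centred 36 mm to the +x side of its centre. Origin: centre of its underside; x axis points away from its two grey spring keys, which stand on its top along the -x edge, 72 mm from its centre, at y = +55 mm (round) and y = -55 mm (oblong), tops 40 mm above the table
- key_on_top (a point): centre of the top face of the round on key (28 mm across)
- key_zero_top (a point): centre of the top face of the oblong zero key (18 x 44 mm)
- key_on (a joint): travel of the round on key, m: 0 up, 0.005 fully down; counts as pressed beyond 0.0035; it takes about 2.3 N to start and 4.5 N to bottom, and springs back
- key_zero (a joint): travel of the oblong zero key, m: same spring and travel as the round key
- jar: open glass jar standing loose on the scale's platform, 94 mm across the mouth, 65 mm high, 0.3 kg, empty. Origin: centre of its underside; its rim is 65 mm above that (about 100 mm above the table)
- jar_rim (a point): centre of the open jar's mouth, at rim height
- tongs: steel sprung tongs lying level on their rest with the jaws away from the robot, 195 mm long, 0.1 kg; two flat upright arms 18 mm high, 4 mm thick, joined by a hub at the rear. Origin: midway between the arms at the grip place, level with their underside; x axis from hub to jaws, z up. Hub 85 mm behind the origin, jaws centred 80 mm ahead. Both arms always move together
- tongs_grip (a point): the grip place: midway between the arms, 9 mm above their underside, where the fingers take them from both sides. The arms measure 54 mm over their outer faces here when open (held so by a spring: 11 N to start squeezing, 14 N when shut), 29 mm at the stop. Squeezed by s mm here, the jaws close by 1.9 s mm; held at about 46 mm they still pass over the plum
- tongs_jaws (a point): midpoint between the two jaws, at the arms' mid height. The jaws are upright plates 26 mm high and 34 mm long, bent to a shallow V, hollow sides facing; open they leave 67 mm in the middle of the V and 54 mm at its lips; they touch the plum when the arms measure about 41 mm over the grip place
- tongs_left: the tongs' arm on the +y side of the tongs, with its jaw; origin at its pivot in the hub
- tongs_right: the tongs' arm on the -y side of the tongs, with its jaw; origin at its pivot in the hub
- rest: wooden tongs rest, fixed, 190 x 80 mm base board 6 mm thick with two cross bars 24 mm high under the tongs' hub and 45 mm ahead of the grip place; no bar between them. Origin: on the table below the grip place
- plum: the larger fruit, a rigid yellow-green ball 40 mm in diameter, 40 g, sitting loose on an egg cup with its centre 45 mm above the table. Origin: its centre
- cup_big: white egg cup under the plum, loose, 0.18 kg, 30 mm high, 36 mm across the top, foot 54 mm across. Origin: centre of its underside
- berry: the smaller fruit, a ball 27 mm in diameter of the same colour, on the other egg cup; not to be touched. Origin: its centre
- cup_small: the other white egg cup, same outside as the plum's; to be left alone. Origin: centre of its underside
- preserve: closed preserve jar with a white paper cover, 88 mm across, 122 mm high, to be left alone. Origin: centre of its underside
- jar_lid: flat metal jar lid, 84 mm across, 14 mm high, lying loose, to be left alone. Origin: centre of its underside

How it is judged:
By the outcome, as a careful person would: the job done as asked, in the order asked, and still so for the second after the job is handed in, while the arm keeps its last pose, push and grip.
It also fails if it takes over 70 s, if anything falls off the work surface, if the arm or the gripper's body presses on something with over 40 N, if the wrist force passes 120 N, or if a joint passes its speed limit or range.

### The arm

A 7-joint arm with a two-finger parallel gripper is mounted at the origin on the work surface. World frame = base frame: x ahead of the robot, y to its left, z up, the work surface at z = 0. Lengths are in m, angles in rad, forces in N, time in s.
With the tool pointing down it reaches from about 0.4 to 0.9 m from the base axis. Payload 5.6 kg.
Tool frame: the origin (TCP) lies at the very end of the fingers, on their centre line; the grasp point (between the pads) lies 19 mm behind it (env.grip_point_offset is the distance from the TCP to the grasp point, in m); x points along the fingers, y is the direction in which the jaws open and shut, and the axes are right-handed (so a half turn about x gives the same grasp; the last joint's range is limited). The gripper opens to 92 mm and grips with 3 to 60 N. Pads are 20 mm wide; open, the fingers measure 128 mm over their backs; the gripper's body (75 mm by 189 mm) begins 69 mm behind the grasp point.
Start: joints at [-1.39, 0.468, -0.012, 1.603, 0.006, 1.071, -0.056], TCP at [0.144, 0.634, 0.215] pointing down, gripper open.
Joint ranges: [-2.53, 2.53], [-0.31, 2.02], [-1.57, 1.55], [0.28, 2.44], [-1.29, 4.43], [0.15, 1.84], [-2.92, 2.92]. Speed limits (rad/s): [2.57, 2.57, 3.14, 3.14, 3.14, 3.14, 3.14].

### API

Orientations are given as a unit quaternion [w, x, y, z].
In Python, from bench import env, imaging, ticket gives the robot as it stands. The module is installed in compiled form; this text tells all that it offers.
- The arm moves only by the tool apply_moves, never from a script. Its argument "moves" is a list of rows, each a list of 2 entries, a list of its own where there are three numbers: the shift along the world's x, y, z in m, then the turn about the world's z in degrees. A call has exactly 10 rows; each row shifts and turns the pose as measured when the row begins; what a row does not reach is not made up. A row lasts 1/12 s, in which the tool goes at most 41.7 mm and 7.16 degrees, less where a joint would pass 70% of its speed; a pose out of reach is approached as far as the arm can. A call is refused whole if a number of a shift passes 0.0417 or a number of a turn 7.16, either way. A call with a gripper value outside its range is refused whole. "claw" is the opening in per cent of the stroke, from 0 (shut) to 100 (fully open), set as the call begins (left out, the last holds). The fingers move at their own pace and stop on an object; "newtons" is the grip in N (left out, the last holds). Time passes only in rows, so rows that do not move let the fingers close, or fill a call up. It gives the time, the measured TCP pose, the force and the opening at its end, in the units of the state.
- env.get_obs(): the state, without advancing time (a new reading comes with each control period).
- imaging.grab_frame(name): name is "side" or "top"; returns a dict with "img" (480x640x3 uint8, red, green, blue), "camera_matrix" (3x3 intrinsics, pixels), "dist" ([k1, k2, p1, p2, k3] as OpenCV has them; the pictures are not rectified), "extrinsics" (4x4, takes a point from world to camera coordinates). Camera axes: x right, y down, z forward; pixel columns grow to the right and rows downward; lengths in m; the calibration is good to about 2 mm. A picture is of the moment at which its call begins. There is no depth.
- ticket.close_job(): hands the job in, once; it reports no verdict.
The state is a dict: "time": time; "qpos": joint angles; "dq": joint speeds; "joint_efforts": joint torques, N m; "tool_pos": TCP position; "tcp_rot": TCP orientation; "contact_force": force on the tool from outside, world axes, zero at the start; "wrist_torque": the same for the moment, N m; "gripper_width": opening from 0.0 (shut) to 1.0 (fully open).
Only numpy, scipy, OpenCV 4.12 (cv2) and the standard library are available. Lean on these libraries where they do the work, as an engineer would, in place of code of your own. Each camera call takes 0.05 s, during which the arm holds its last target. There are 200 camera calls.

## Working session

There is one attempt and no reset: what is moved stays moved. The work goes in short steps, Python scripts to look and compute and a tool call to move; the robot and the scene stay as the last step left them, time stands still between calls to the robot, and variables do not carry over. Pictures are saved under pics/ and viewed, about 8 in all and at most 12, crops included, and the job is handed in when it is done.

Besides the shell and the picture viewer there is one more tool, called after ">>>" as name([rows], argument=value, ...), one row to a line, values as JSON. apply_moves: Moves the arm, as the interface text tells. Its arguments: {"type":"object","properties":{"moves":{"type":"array"},"claw":{"type":"number"},"newtons":{"type":"number"}},"required":["moves"]}

```bash
mkdir -p pics
cat > h.py <<'E'
import numpy as np, cv2
from bench import env, imaging, ticket
def grab(n):
    f=imaging.grab_frame(n); return f
def save(f,p): cv2.imwrite(p,f["img"][:,:,::-1])
def ray(f,uv):
    K=np.array(f["camera_matrix"]);d=np.array(f["dist"]);E=np.array(f["extrinsics"])
    p=cv2.undistortPoints(np.array(uv,float).reshape(-1,1,2),K,d).reshape(-1,2)
    R,t=E[:3,:3],E[:3,3]
    D=np.c_[p,np.ones(len(p))]@R
    return -R.T@t, D/np.linalg.norm(D,axis=1)[:,None]
def onz(f,uv,z):
    c,D=ray(f,uv); z=np.broadcast_to(z,len(D)); return c+D*((z-c[2])/D[:,2])[:,None]
def proj(f,P):
    E=np.array(f["extrinsics"])
    return cv2.projectPoints(np.array(P,float).reshape(-1,3),cv2.Rodrigues(E[:3,:3])[0],E[:3,3],np.array(f["camera_matrix"]),np.array(f["dist"]))[0].reshape(-1,2)
def tri(fa,a,fb,b):
    c1,d1=ray(fa,[a]);c2,d2=ray(fb,[b]);d1=d1[0];d2=d2[0]
    s=np.linalg.lstsq(np.c_[d1,-d2],c2-c1,rcond=None)[0]
    p,q=c1+s[0]*d1,c2+s[1]*d2
    return (p+q)/2,np.linalg.norm(p-q)
E
python3 - <<'E'
from h import *
np.set_printoptions(precision=4,suppress=True)
for n in("top","side"):
    f=grab(n);save(f,f"pics/{n}0.png");E=np.array(f["extrinsics"]);print(n,-E[:3,:3].T@E[:3,3],E[2,:3])
print(env.get_obs(),env.grip_point_offset)
E
```

```text
top [0.462  0.0239 1.1983] [ 0.07    0.0068 -0.9975]
side [0.3276 1.014  0.6474] [ 0.2109 -0.848  -0.4862]
{'time': 0.1, 'qpos': array([-1.39  ,  0.4683, -0.0116,  1.6035,  0.006 ,  1.0714, -0.0563]), 'dq': array([-0.0007, -0.0044, -0.0001, -0.0022,  0.0005, -0.0012,  0.0007]), 'joint_efforts': array([  0.0008, -52.1644,  -0.0127, -24.4367,  -0.0568,   0.014 ,
         0.0001]), 'tool_pos': array([0.1442, 0.6333, 0.2138]), 'tcp_rot': array([ 0.7027,  0.0784,  0.7027, -0.0795]), 'contact_force': array([ 0.2987, -0.113 , -0.7229]), 'wrist_torque': array([-0.0417, -0.0425, -0.0121]), 'gripper_width': 1.003633889228209} 0.0187
```

View pics/top0.png

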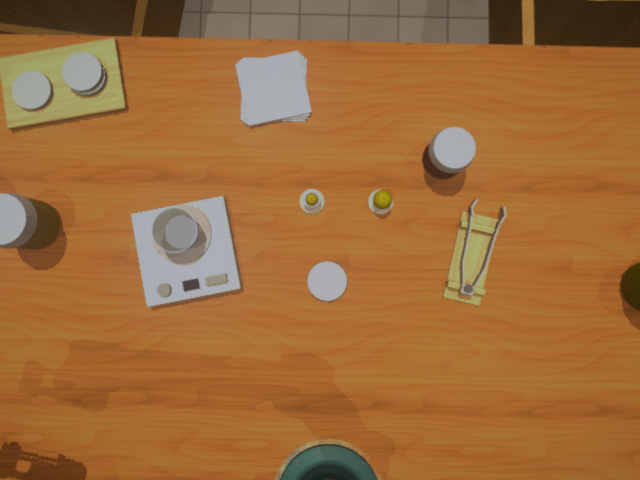

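View pics/side0.png

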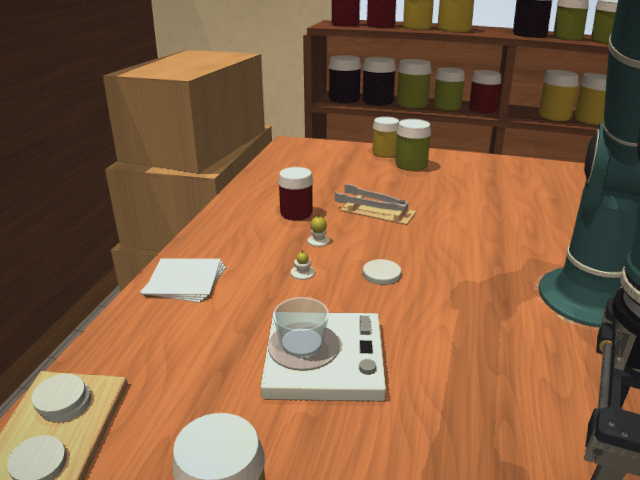

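The top view shows the scale at about (186,251), with the round key at (164,290) and the oblong key at (216,280). The jar is at (180,232), the berry at (312,200), the plum at (383,200) and the preserve jar at (453,150). The tongs' hub is at (467,289) and the jaws are at (475,205) and (502,212). The side view agrees.

Run:
```python
from h import *
np.set_printoptions(precision=4,suppress=True)
t=grab("top");s=grab("side")
def fr(f,boxs):
    h=cv2.cvtColor(f["img"],cv2.COLOR_RGB2HSV); out=[]
    for (x0,y0,x1,y1) in boxs:
        m=cv2.inRange(h[y0:y1,x0:x1],(20,150,40),(45,255,255)); n,l,st,c=cv2.connectedComponentsWithStats(m)
        i=1+st[1:,4].argmax(); out.append(c[i]+[x0,y0]); print(st[i],out[-1])
    return out
a=fr(t,[(365,185,400,215),(300,188,325,212)]); b=fr(s,[(305,210,332,240),(290,247,315,268)])
for i,(n,z) in enumerate((("plum",.045),("berry",.0385))):
    print(n,onz(t,[a[i]],z),onz(s,[b[i]],z),tri(t,a[i],s,b[i]))
g=cv2.cvtColor(t["img"],cv2.COLOR_RGB2HSV)
# scale outline: white low sat
m=cv2.inRange(g[190:312,125:246],(0,0,90),(179,70,255))
m=cv2.morphologyEx(m,cv2.MORPH_CLOSE,np.ones((9,9)))
c=max(cv2.findContours(m,0,2)[0],key=cv2.contourArea)
r=cv2.minAreaRect(c);print(r);B=cv2.boxPoints(r)+[125,190]
P=onz(t,B,.03);print(B,P,P.mean(0),np.linalg.norm(np.diff(P,axis=0),axis=1))
# keys top guess
for k,(u,z) in {"on":((164,290),.04),"zero":((216,280.5),.04)}.items(): print(k,onz(t,[u],z))
for k,(u,z) in {"on":((368,366),.04),"zero":((365,324),.04)}.items(): print(k,"side",onz(s,[u],z))
def crop(f,x0,y0,w,h,k): return cv2.resize(f["img"][y0:y0+h,x0:x0+w,::-1],None,fx=k,fy=k,interpolation=cv2.INTER_CUBIC)
A=np.vstack([np.hstack([crop(t,125,190,100,120,4),crop(t,430,190,100,120,4)])]);cv2.imwrite("pics/c1.png",A)
```

```text
[  9   5  18  18 258] [382.4031 198.8333]
[ 6  6 11 11 97] [311.1443 198.8351]
[  6   6  15  16 192] [317.9271 223.7708]
[ 7  5 11 11 96] [301.8854 257.0729]
plum [[ 0.6183 -0.0975  0.045 ]] [[ 0.6204 -0.1009  0.045 ]] (array([ 0.6187, -0.0972,  0.047 ]), np.float64(0.0013705760096238211))
berry [[0.6158 0.0503 0.0385]] [[0.6183 0.047  0.0385]] (array([0.6164, 0.0504, 0.0406]), np.float64(0.0017559416580543103))
((60.0328369140625, 60.92231750488281), (95.19328308105469, 96.54984283447266), 79.2156982421875)
[[128.7046 213.1991]
 [223.5492 195.1335]
 [241.3611 288.6455]
 [146.5164 306.7112]] [[0.5777 0.4331 0.03  ]
 [0.6205 0.2349 0.03  ]
 [0.4257 0.1908 0.03  ]
 [0.3836 0.3867 0.03  ]] [0.5019 0.3114 0.03  ] [0.2028 0.1998 0.2004]
on [[0.4194 0.349  0.04  ]]
zero [[0.4415 0.2423 0.04  ]]
on side [[0.4183 0.3546 0.04  ]]
zero side [[0.4428 0.2469 0.04  ]]
```

View pics/c1.png

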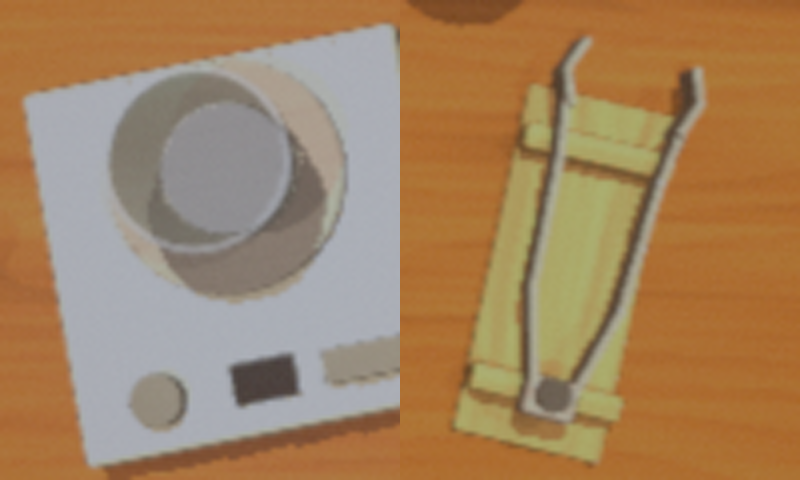

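The crop shows the jar rim ellipse centred at about (175,230). The tongs' hub is at (468,288), and the jaws are at about (472,208) and (504,214).

Run:
```python
from h import *
np.set_printoptions(precision=4,suppress=True)
t=grab("top");s=grab("side")
c=lambda x,y:(430+(x-400)/4-.375,190+y/4-.375)
print("rim",onz(t,[(125+200.5/4-.4,190+159/4-.4),],.1),"base",onz(t,[(125+226/4-.4,190+168/4-.4)],.038), "side rim",onz(s,[(301,314)],.1))
for b in(.024,.030):
    H=onz(t,[c(553,393)],b+.018)[0];L=onz(t,[c(566,72)],b+.022)[0];R=onz(t,[c(701,98)],b+.022)[0]
    M=(L+R)/2;v=M-H
    print(b,H,L,R,M,"len",np.hypot(*v[:2]),"yaw",np.degrees(np.arctan2(v[1],v[0])),"gap",np.linalg.norm(L-R),"grip",H+v*85/165)
# hub height by side: 
print("hub tri",tri(t,c(553,393),s,(402,207)))
print("preserve",onz(t,[(454,150)],.122),"lid",onz(t,[(327,281)],.014))
o=env.get_obs();w,x,y,z=o["tcp_rot"]
from scipy.spatial.transform import Rotation as Ro
R=Ro.from_quat([x,y,z,w]).as_matrix();print(R,np.degrees(np.arctan2(R[1,1],R[0,1])))
```

```text
rim [[0.5409 0.3161 0.1   ]] base [[0.541  0.3191 0.038 ]] side rim [[0.5398 0.3217 0.1   ]]
0.024 [ 0.4387 -0.2762  0.042 ] [ 0.6042 -0.281   0.046 ] [ 0.5923 -0.3508  0.046 ] [ 0.5982 -0.3159  0.046 ] len 0.16437254167696305 yaw -13.968647359837858 gap 0.07073220041147632 grip [ 0.5209 -0.2966  0.0441]
0.03 [ 0.4388 -0.2747  0.048 ] [ 0.6034 -0.2794  0.052 ] [ 0.5916 -0.3488  0.052 ] [ 0.5975 -0.3141  0.052 ] len 0.16351578929189928 yaw -13.966774098379839 gap 0.07036391221740683 grip [ 0.5206 -0.295   0.0501]
hub tri (array([ 0.438 , -0.2802,  0.0269]), np.float64(0.0007286747534692624))
preserve [[ 0.7068 -0.2271  0.122 ]] lid [[0.4455 0.0131 0.014 ]]
[[-0.      0.222   0.9751]
 [-0.0005  0.9751 -0.222 ]
 [-1.     -0.0005  0.0001]] 77.17458305781668
```

>>> apply_moves([
  [[0.025,-0.026,0],0],
  [[0.025,-0.026,0],0],
  [[0.025,-0.026,0],0],
  [[0.025,-0.026,0],0],
  [[0.025,-0.026,0],0],
  [[0.025,-0.026,0],0],
  [[0.025,-0.026,0],0],
  [[0.025,-0.026,0],0],
  [[0.025,-0.026,0],0],
  [[0.025,-0.026,0],0],
], claw=0, newtons=20)

```text
time: 1.13
tool_pos: [0.3922, 0.3674, 0.2136]
tcp_rot: [0.702, 0.073, 0.705, -0.071]
contact_force: [1.4, 0.5, -0.4]
gripper_width: 0.293
```

>>> apply_moves([
  [[0.013,-0.009,0],0],
  [[0.013,-0.009,0],0],
  [[0,0,-0.025],0],
  [[0,0,-0.03],0],
  [[0,0,-0.03],0],
  [[0,0,-0.03],0],
  [[0,0,-0.02],0],
  [[0,0,-0.012],0],
  [[0,0,-0.008],0],
  [[0,0,0],0],
])

```text
time: 1.97
tool_pos: [0.4303, 0.3382, 0.0561]
tcp_rot: [0.705, 0.082, 0.701, -0.077]
contact_force: [0.2, 0.7, -1.0]
gripper_width: 0.007
```

>>> apply_moves([
  [[-0.006,0.006,0],0],
  [[-0.005,0.005,0],0],
  [[0,0,-0.006],0],
  [[0,0,-0.004],0],
  [[0,0,0],0],
  [[0,0,0],0],
  [[0,0,-0.002],0],
  [[0,0,-0.002],0],
  [[0,0,-0.002],0],
  [[0,0,0],0],
])

```text
time: 2.8
tool_pos: [0.4203, 0.3535, 0.0433]
tcp_rot: [0.706, 0.084, 0.699, -0.074]
contact_force: [0.4, -0.3, 0.2]
gripper_width: 0.004
```

Run:
```python
from h import *
o=env.get_obs();print(o["tool_pos"],o["contact_force"])
A=[]
for n,(x,y) in(("top",(125,220)),("side",(290,290))):
    f=grab(n);i=f["img"][y:y+120,x:x+130,::-1];A.append(cv2.resize(i,None,fx=3,fy=3,interpolation=2));print(n,proj(f,[o["tool_pos"]]))
cv2.imwrite("pics/k1.png",np.hstack(A))
```

```text
[0.42027092 0.35348328 0.04331069] [ 0.36859108 -0.28996896  0.19330779]
top [[161.3899746  289.54826028]]
side [[366.99826416 363.81966802]]
```

View pics/k1.png

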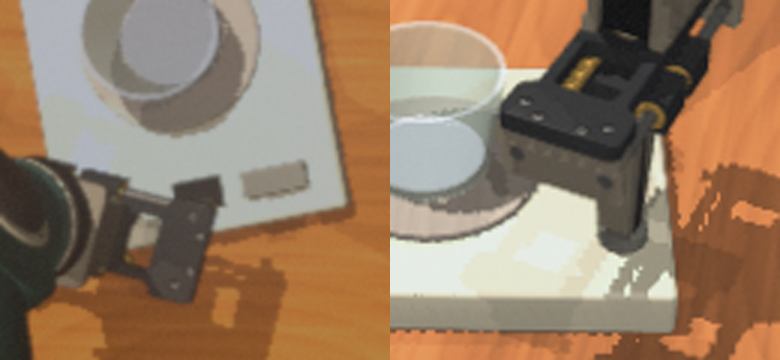

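The fingertips stand centrally over the round key, at about (625,240) in the side crop. Pressing now.

>>> apply_moves([
  [[0,-0.002,-0.002],0],
  [[0,0,-0.002],0],
  [[0,0,-0.002],0],
  [[0,0,-0.002],0],
  [[0,0,-0.002],0],
  [[0,0,-0.002],0],
  [[0,0,0],0],
  [[0,0,0],0],
  [[0,0,0],0],
  [[0,0,0],0],
])

```text
time: 3.73
tool_pos: [0.4207, 0.3514, 0.0371]
tcp_rot: [0.706, 0.085, 0.699, -0.074]
contact_force: [-0.3, 0.2, 3.5]
gripper_width: 0.006
```

>>> apply_moves([
  [[0,0,-0.002],0],
  [[0,0,-0.002],0],
  [[0,0,-0.003],0],
  [[0,0,-0.003],0],
  [[0,0,-0.003],0],
  [[0,0,-0.003],0],
  [[0,0,-0.002],0],
  [[0,0,-0.002],0],
  [[0,0,-0.002],0],
  [[0,0,-0.002],0],
])

```text
time: 4.57
tool_pos: [0.4208, 0.3514, 0.0352]
tcp_rot: [0.704, 0.085, 0.701, -0.074]
contact_force: [-6.7, -5.8, 25.1]
gripper_width: 0.006
```

>>> apply_moves([
  [[0,0,0.01],0],
  [[0,0,0.02],0],
  [[0,0,0.02],0],
  [[0,0,0],0],
  [[0.006,-0.028,0],0],
  [[0.006,-0.027,0],0],
  [[0.006,-0.027,0],0],
  [[0.004,-0.02,0],0],
  [[0,0,0],0],
  [[0,0,0],0],
])

```text
time: 5.4
tool_pos: [0.4429, 0.2483, 0.0823]
tcp_rot: [0.705, 0.085, 0.701, -0.071]
contact_force: [-0.6, -0.2, -0.0]
gripper_width: 0.005
```

>>> apply_moves([
  [[0,-0.005,-0.015],0],
  [[0,0,-0.013],0],
  [[0,0,-0.006],0],
  [[0,0,0],0],
  [[0,0,0],0],
  [[0,0,-0.003],0],
  [[0,0,-0.003],0],
  [[0,0,-0.003],0],
  [[0,0,-0.003],0],
  [[0,0,-0.003],0],
])

```text
time: 6.23
tool_pos: [0.4423, 0.2495, 0.0347]
tcp_rot: [0.704, 0.083, 0.702, -0.068]
contact_force: [-13.5, -9.4, 54.8]
gripper_width: 0.004
```

>>> apply_moves([
  [[0,0,0.005],0],
  [[0,0,0.01],0],
  [[0,0,0.03],0],
  [[0,0,0.03],0],
  [[0,0,0.03],0],
  [[0,-0.02,0.02],0],
  [[0.005,-0.038,0],0],
  [[0.005,-0.038,0],0],
  [[0.005,-0.038,0],0],
  [[0.005,-0.038,0],0],
])

```text
time: 7.07
tool_pos: [0.4634, 0.0837, 0.1722]
tcp_rot: [0.709, 0.08, 0.698, -0.057]
contact_force: [0.5, 0.1, -0.3]
gripper_width: 0.007
```

>>> apply_moves([
  [[0.006,-0.038,0],0],
  [[0.006,-0.038,0],0],
  [[0.006,-0.038,0],0],
  [[0.006,-0.038,0],0],
  [[0.006,-0.038,0],0],
  [[0.006,-0.038,0],0],
  [[0.006,-0.038,0],0],
  [[0.006,-0.03,0],0],
  [[0.006,-0.03,0],0],
  [[0.0,0,0],0],
], claw=100)

```text
time: 7.9
tool_pos: [0.5193, -0.2667, 0.1781]
tcp_rot: [0.714, 0.082, 0.692, -0.06]
contact_force: [0.6, -1.6, 0.2]
gripper_width: 0.705
```

Run:
```python
from h import *
np.set_printoptions(precision=4,suppress=True)
from scipy.spatial.transform import Rotation as Ro
o=env.get_obs();w,x,y,z=o["tcp_rot"];R=Ro.from_quat([x,y,z,w]).as_matrix();print(o["tool_pos"],o["gripper_width"],R,np.degrees(np.arctan2(R[1,1],R[0,1])))
f=grab("top")
A=f["img"][190:310,110:240,::-1];f=grab("side");B=f["img"][160:280,280:440,::-1]
cv2.imwrite("pics/s2.png",cv2.resize(np.hstack([A,B]),None,fx=2.7,fy=2.7,interpolation=2))
```

```text
[ 0.5193 -0.2667  0.1781] 0.7054013308232711 [[ 0.0341  0.1998  0.9792]
 [ 0.0275  0.9792 -0.2008]
 [-0.999   0.0337  0.0279]] 78.46571209118235
```

View pics/s2.png

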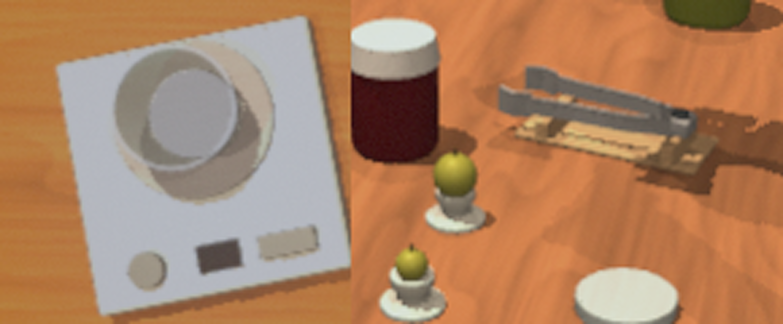

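The scale and jar are undisturbed and the keys are back up. The tongs lie on their rest with the hub top at about (403,202) in the side image. I'll settle the arm, then refine height.

>>> apply_moves([
  [[0,0,0],0],
  [[0,0,0],0],
  [[0,0,0],0],
  [[0,-0.01,-0.01],0],
  [[0,-0.01,-0.01],0],
  [[0,0,-0.01],0],
  [[0,0,-0.01],0],
  [[0,0,0],0],
  [[0,0,0],0],
  [[0,0,0],0],
])

```text
time: 8.83
tool_pos: [0.5191, -0.2742, 0.1314]
tcp_rot: [0.713, 0.08, 0.695, -0.052]
contact_force: [0.1, 0.6, 0.8]
gripper_width: 0.997
```

Run:
```python
from h import *
np.set_printoptions(precision=4,suppress=True)
from scipy.spatial.transform import Rotation as Ro
o=env.get_obs();w,x,y,z=o["tcp_rot"];R=Ro.from_quat([x,y,z,w]).as_matrix();print(o["tool_pos"],o["gripper_width"],R[:,0],np.degrees(np.arctan2(R[1,1],R[0,1])))
t=grab("top");s=grab("side")
print(tri(t,(467.9,287.9),s,(403,201.5)))
for b in(.024,.030):
  H=np.array([.4388,-.2757,b+.018]);M=np.array([.598,-.315,b+.022]);print(b,proj(s,[H,M]))
```

```text
[ 0.5191 -0.2742  0.1314] 0.9966948746289769 [ 0.0293  0.0376 -0.9989] 79.28948895777398
(array([ 0.4372, -0.2756,  0.0451]), np.float64(0.0029864832183380662))
0.024 [[401.7562 202.4931]
 [345.4797 189.1585]]
0.03 [[401.9077 200.4185]
 [345.5174 187.1466]]
```

>>> apply_moves([
  [[0,-0.007,0],-1],
  [[0,-0.007,0],-1],
  [[0,-0.006,0],-1],
  [[0,0,-0.01],0],
  [[0,0,-0.015],0],
  [[0,0,-0.015],0],
  [[0,0,-0.015],0],
  [[0,0,-0.01],0],
  [[0,0,0],0],
  [[0,0,0],0],
])

```text
time: 9.77
tool_pos: [0.5205, -0.2994, 0.0646]
tcp_rot: [0.713, 0.1, 0.69, -0.075]
contact_force: [-0.3, -0.5, 0.5]
gripper_width: 1.002
```

```bash
cat >> h.py <<'E'
from scipy.spatial.transform import Rotation as Ro
np.set_printoptions(precision=4,suppress=True)
def st():
    o=env.get_obs();w,x,y,z=o["tcp_rot"];R=Ro.from_quat([x,y,z,w]).as_matrix()
    print(o["time"],"tcp",o["tool_pos"],"w",o["gripper_width"]*92,"ax",R[:,0],"yaw",np.degrees(np.arctan2(R[1,1],R[0,1])),"F",o["contact_force"],"grasp",o["tool_pos"]-R[:,0]*.0187)
    return o,R
def pics(p,t=None,s=None):
    A=[]
    for n,b in(("top",t),("side",s)):
        if b: x,y,w,h=b; A.append(cv2.resize(grab(n)["img"][y:y+h,x:x+w,::-1],(400,int(h*400/w)),interpolation=2))
    H=max(a.shape[0] for a in A); cv2.imwrite(p,np.hstack([np.pad(a,((0,H-a.shape[0]),(0,0),(0,0))) for a in A]))
E
python3 -c "
from h import *
st();pics('pics/g1.png',(420,180,120,130),(310,140,140,110))"
```

```text
9.7667 tcp [ 0.5205 -0.2994  0.0646] w 92.15870176144401 ax [ 0.038   0.0319 -0.9988] yaw 75.79525850470507 F [-0.3099 -0.4762  0.51  ] grasp [ 0.5198 -0.3     0.0833]
```

View pics/g1.png

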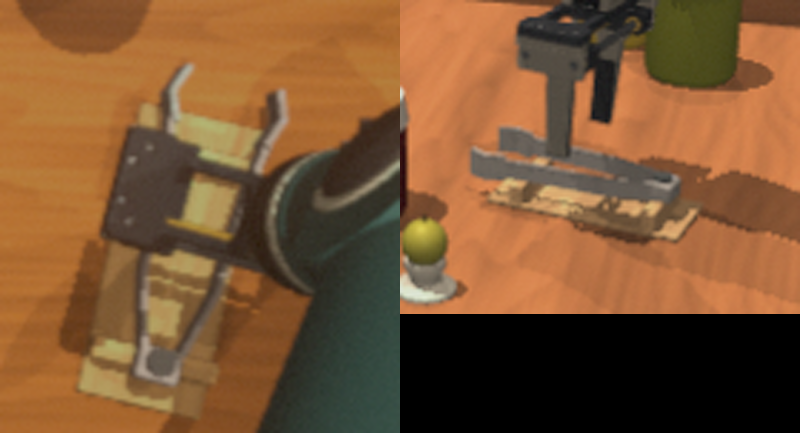

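The fingers straddle the tongs between the bars. Descending.

>>> apply_moves([
  [[0,0.002,-0.01],0],
  [[0,0,-0.01],0],
  [[0,0,-0.01],0],
  [[0,0,-0.005],0],
  [[0,0,0],0],
  [[0,0,0],0],
  [[0,0,0],0],
  [[0,0,0],0],
  [[0,0,0],0],
  [[0,0,0],0],
])

```text
time: 10.7
tool_pos: [0.5226, -0.2978, 0.0289]
tcp_rot: [0.715, 0.1, 0.688, -0.075]
contact_force: [-0.8, -1.0, -1.1]
gripper_width: 0.999
```

>>> apply_moves([
  [[-0.001,0.001,-0.005],0],
  [[0,0,-0.004],0],
  [[0,0,-0.002],0],
  [[0,0,0],0],
  [[0,0,0],0],
  [[0,0,0],0],
  [[0,0,0],0],
  [[0,0,0],0],
  [[0,0,0],0],
  [[0,0,0],0],
])

```text
time: 11.53
tool_pos: [0.5219, -0.297, 0.0174]
tcp_rot: [0.716, 0.1, 0.687, -0.075]
contact_force: [-0.3, -0.9, 0.1]
gripper_width: 1.001
```

>>> apply_moves([
  [[0,0,0],0],
  [[0,0,0],0],
  [[0,0,0],0],
  [[0,0,0],0],
  [[0,0,0],0],
  [[0,0,0],0],
  [[0,0,0],0],
  [[0,0,0],0],
  [[0,0,0],0],
  [[0,0,0],0],
], claw=50, newtons=30)

```text
time: 12.37
tool_pos: [0.5228, -0.2964, 0.018]
tcp_rot: [0.716, 0.099, 0.687, -0.075]
contact_force: [0.2, 1.0, 0.2]
gripper_width: 0.504
```

```bash
python3 -c "
from h import *
st()"
```

```text
12.3667 tcp [ 0.5228 -0.2964  0.018 ] w 46.39668475524394 ax [ 0.0455  0.0296 -0.9985] yaw 75.9016499719953 F [0.2394 1.0479 0.1982] grasp [ 0.5219 -0.297   0.0367]
```

>>> apply_moves([
  [[0,0,0.004],0],
  [[0,0,0.006],0],
  [[0,0,0.01],0],
  [[0,0,0.015],0],
  [[0,0,0.015],0],
  [[0,0,0.015],0],
  [[0,0,0.015],0],
  [[0,0,0.01],0],
  [[0,0,0],0],
  [[0,0,0],0],
])

```text
time: 13.2
tool_pos: [0.5206, -0.2972, 0.1164]
tcp_rot: [0.716, 0.1, 0.687, -0.076]
contact_force: [-0.0, 0.2, -1.3]
gripper_width: 0.499
```

>>> apply_moves([
  [[0.002,0.01,0],0],
  [[0.002,0.02,0],0],
  [[0.002,0.025,0],0],
  [[0.002,0.025,0],0],
  [[0.002,0.025,0],0],
  [[0.002,0.025,0],0],
  [[0.002,0.025,0],0],
  [[0.002,0.02,0],0],
  [[0.002,0.01,0],0],
  [[0,0,0],0],
])

```text
time: 14.03
tool_pos: [0.532, -0.0978, 0.1085]
tcp_rot: [0.711, 0.101, 0.692, -0.076]
contact_force: [0.5, 0.2, -2.1]
gripper_width: 0.5
```

>>> apply_moves([
  [[0,0,0],0],
  [[0,0,0],0],
  [[0,0,0],0],
  [[0,0,0],0],
  [[0,0,0],0],
  [[0,0,0],0],
  [[0,0,0],0],
  [[0,0,0],0],
  [[0,0,0],0],
  [[0,0,0],0],
])

```text
time: 14.87
tool_pos: [0.5306, -0.105, 0.1075]
tcp_rot: [0.71, 0.103, 0.692, -0.08]
contact_force: [0.3, 0.1, -1.8]
gripper_width: 0.5
```

```bash
python3 -c "
from h import *
st();pics('pics/p1.png',(320,150,140,130),(270,130,160,130))"
```

```text
14.8667 tcp [ 0.5306 -0.105   0.1075] w 46.0446507851402 ax [ 0.0288  0.0283 -0.9992] yaw 75.12309034217213 F [ 0.3145  0.0596 -1.7709] grasp [ 0.53   -0.1055  0.1262]
```

View pics/p1.png

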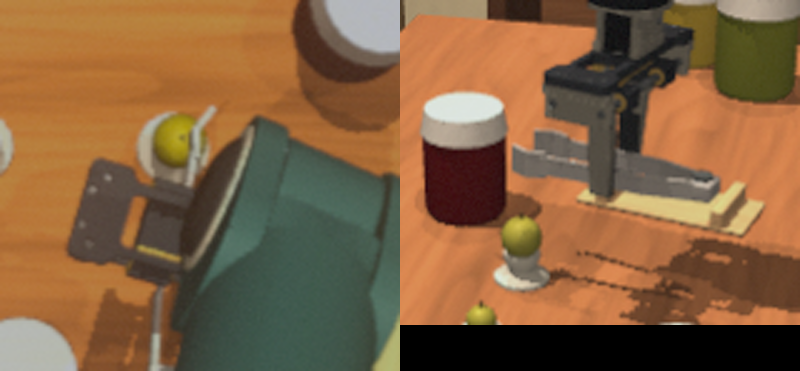

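The tongs hang from the fingers, with the left jaw at about (388,199) in the top image. In the side image the hub top is at about (394,202) and the left jaw's top front lip at about (315,189).

Run:
```python
from h import *
o,R=st()
g=o["tool_pos"]-R[:,0]*.0187
X=-R[:,2] if R[0,2]<0 else R[:,2]; Y=R[:,1]; Z=-R[:,0]
print("X",X)
t=grab("top");s=grab("side")
# tongs frame: origin 2 mm uncertain in z
for dz in (0,.003):
  o0=g+Z*dz
  pts={"hubtop":o0-X*.085+Z*.009,"LapexTop":o0+X*.08+Y*.028+Z*.013,"Lfronttop":o0+X*.097+Y*.021+Z*.013,"Lfrontbot":o0+X*.097+Y*.021-Z*.013,"jaw":o0+X*.08}
  for k,p in pts.items(): print(k,p,"top",(proj(t,p)[0]-[320,150])*400/140,"side",(proj(s,p)[0]-[270,130])*2.5+[400,0])
```

```text
14.9667 tcp [ 0.5306 -0.1048  0.1075] w 46.234681873593225 ax [ 0.0289  0.0284 -0.9992] yaw 75.13585683196096 F [ 0.9433  0.0025 -0.9809] grasp [ 0.5301 -0.1054  0.1262]
X [ 0.9661 -0.2572  0.0206]
hubtop [ 0.4477 -0.0838  0.1335] top [167.771  377.0085] side [701.1571 176.8776]
LapexTop [ 0.6142 -0.0993  0.1418] top [196.4464 126.4997] side [525.1838 143.3552]
Lfronttop [ 0.6288 -0.1104  0.1419] top [213.5338 105.0411] side [512.9802 137.0918]
Lfrontbot [ 0.6296 -0.1097  0.116 ] top [207.5357 109.7821] side [512.2547 162.6062]
jaw [ 0.6074 -0.1259  0.1279] top [233.4822 140.3501] side [539.1764 146.5324]
hubtop [ 0.4476 -0.0838  0.1365] top [168.3552 377.2148] side [701.4546 173.8114]
LapexTop [ 0.6141 -0.0993  0.1448] top [197.1097 125.9978] side [525.2823 140.3582]
Lfronttop [ 0.6287 -0.1105  0.1449] top [214.2448 104.4792] side [513.0649 134.1187]
Lfrontbot [ 0.6295 -0.1097  0.119 ] top [208.2132 109.2466] side [512.3376 159.6853]
jaw [ 0.6073 -0.126   0.1309] top [234.2406 139.8932] side [539.2873 143.604 ]
```

>>> apply_moves([
  [[0.003,0.008,0],0],
  [[0.003,0.008,0],0],
  [[0.003,0.008,0],0],
  [[0.001,0.004,-0.004],0],
  [[0,0,-0.006],0],
  [[0,0,-0.005],0],
  [[0,0,0],0],
  [[0,0,0],0],
  [[0,0,0],0],
  [[0,0,0],0],
])

```text
time: 15.9
tool_pos: [0.5413, -0.072, 0.09]
tcp_rot: [0.709, 0.102, 0.693, -0.079]
contact_force: [1.0, 0.3, -0.6]
gripper_width: 0.502
```

Run:
```python
from h import *
o,R=st()
g=o["tool_pos"]-R[:,0]*.0187
X=R[:,2]; Y=R[:,1]; Z=-R[:,0]
t=grab("top");s=grab("side")
A=cv2.resize(t["img"][165:240,350:425,::-1],None,fx=5.3333,fy=5.3333,interpolation=2);B=cv2.resize(s["img"][175:250,300:375,::-1],None,fx=5.3333,fy=5.3333,interpolation=2)
for k,p in {"jaw":g+X*.08,"Lft":g+X*.097+Y*.021+Z*.013,"Lfb":g+X*.097+Y*.021-Z*.013,"Rft":g+X*.097-Y*.021+Z*.013,"plum":np.array([.6187,-.098,.045])}.items():
    a=(proj(t,p)[0]-[350,165])*5.3333+2.7;b=(proj(s,p)[0]-[300,175])*5.3333+2.7;print(k,p,a,b+[400,0])
    for I,q in((A,a),(B,b)): cv2.circle(I,tuple(np.int32(q)),2,(255,0,255),-1)
cv2.imwrite("pics/p2.png",np.hstack([A,B]))
```

```text
15.9 tcp [ 0.5413 -0.072   0.09  ] w 46.17562504790449 ax [ 0.0272  0.0288 -0.9992] yaw 75.287484475863 F [ 0.981   0.305  -0.5936] grasp [ 0.5408 -0.0726  0.1087]
jaw [ 0.6182 -0.0929  0.1102] [182.066  159.8469] [497.7715 139.6334]
Lft [ 0.6396 -0.0773  0.1242] [144.2048  94.8458] [440.5943 120.116 ]
Lfb [ 0.6403 -0.0766  0.0982] [135.4333 104.2262] [439.5239 174.7601]
Rft [ 0.6289 -0.1179  0.1228] [255.2612 127.1628] [488.2679  88.2544]
plum [ 0.6187 -0.098   0.045 ] [176.7345 182.243 ] [500.3929 266.1416]
```

View pics/p2.png

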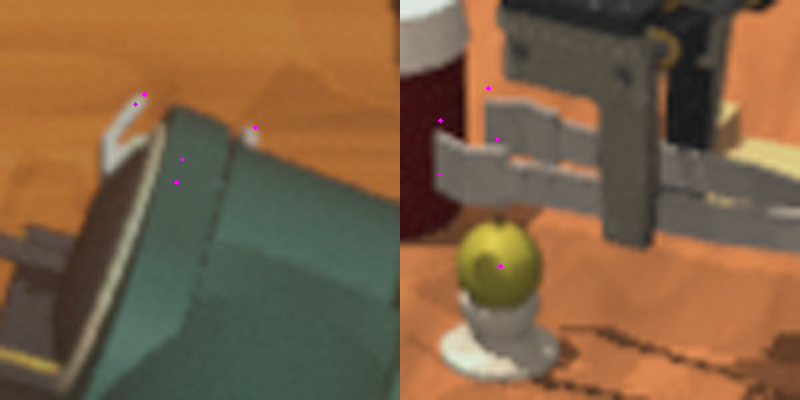

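Jaw lips sit at top (140,95) and (252,130), as predicted sideways. In the side view they are about 6 mm lower than predicted: lip top at (437,132) against 120. I'll account for that and descend in two steps.

>>> apply_moves([
  [[0,-0.003,0],0],
  [[0,-0.002,-0.003],0],
  [[0,0,-0.005],0],
  [[0,0,-0.005],0],
  [[0,0,-0.003],0],
  [[0,0,0],0],
  [[0,0,0],0],
  [[0,0,0],0],
  [[0,0,0],0],
  [[0,0,0],0],
])

```text
time: 16.83
tool_pos: [0.5414, -0.0784, 0.0725]
tcp_rot: [0.71, 0.102, 0.693, -0.08]
contact_force: [-0.1, -0.9, -0.7]
gripper_width: 0.499
```

```bash
cat > j.py <<'E'
from h import *
o,R=st();g=o["tool_pos"]-R[:,0]*.0187
print("jaw",g+R[:,2]*.08+R[:,0]*.006)
E
python3 j.py
```

```text
16.8333 tcp [ 0.5414 -0.0784  0.0725] w 45.939690707377245 ax [ 0.0279  0.0287 -0.9992] yaw 75.2077115920688 F [-0.131  -0.8559 -0.7361] grasp [ 0.5409 -0.0789  0.0912]
jaw [ 0.6184 -0.0992  0.0868]
```

>>> apply_moves([
  [[0,0.002,0],0],
  [[0,0,-0.004],0],
  [[0,0,-0.005],0],
  [[0,0,-0.005],0],
  [[0,0,-0.005],0],
  [[0,0,-0.005],0],
  [[0,0,-0.004],0],
  [[0,0,0],0],
  [[0,0,0],0],
  [[0,0,0],0],
])

```text
time: 17.67
tool_pos: [0.5411, -0.0759, 0.0409]
tcp_rot: [0.709, 0.102, 0.693, -0.08]
contact_force: [-0.3, 0.4, 0.2]
gripper_width: 0.501
```

```bash
python3 j.py
python3 - <<'E'
from h import *
pics("pics/p3.png",(350,165,75,75),(290,185,75,75))
E
```

```text
17.6667 tcp [ 0.5411 -0.0759  0.0409] w 46.050756938230066 ax [ 0.027   0.0288 -0.9992] yaw 75.23326786588521 F [-0.3233  0.354   0.1607] grasp [ 0.5406 -0.0764  0.0596]
jaw [ 0.6181 -0.0967  0.0551]
```

View pics/p3.png

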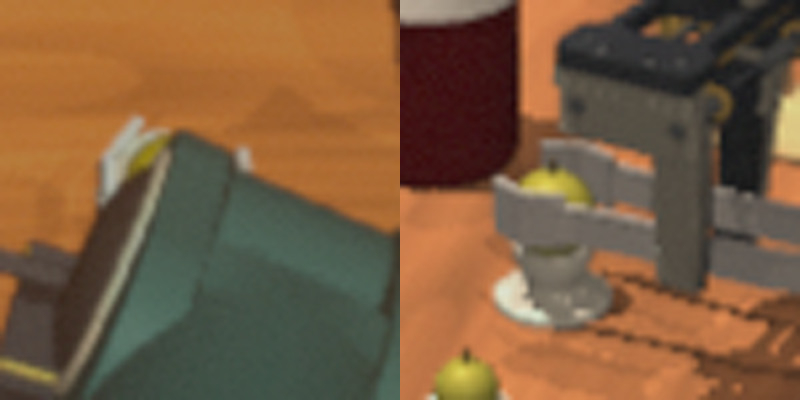

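The jaws straddle the plum and sit slightly high, roughly 5 to 8 mm above its centre. The cup is clear. I'll drop 4 mm and close.

>>> apply_moves([
  [[0,-0.001,-0.002],0],
  [[0,0,-0.002],0],
  [[0,0,0],0],
  [[0,0,0],0],
  [[0,0,0],0],
  [[0,0,0],0],
  [[0,0,0],0],
  [[0,0,0],0],
  [[0,0,0],0],
  [[0,0,0],0],
])

```text
time: 18.6
tool_pos: [0.5421, -0.077, 0.0378]
tcp_rot: [0.71, 0.102, 0.692, -0.079]
contact_force: [-0.3, -0.2, -1.2]
gripper_width: 0.5
```

>>> apply_moves([
  [[0,0,0],0],
  [[0,0,0],0],
  [[0,0,0],0],
  [[0,0,0],0],
  [[0,0,0],0],
  [[0,0,0],0],
  [[0,0,0],0],
  [[0,0,0],0],
  [[0,0,0],0],
  [[0,0,0],0],
], claw=38, newtons=30)

```text
time: 19.43
tool_pos: [0.5421, -0.0771, 0.0379]
tcp_rot: [0.71, 0.102, 0.692, -0.08]
contact_force: [-0.6, 0.3, -0.6]
gripper_width: 0.45
```

```bash
python3 j.py
```

```text
19.4333 tcp [ 0.5421 -0.0771  0.0379] w 41.387862009372206 ax [ 0.0297  0.0287 -0.9991] yaw 75.24267831593392 F [-0.6053  0.3429 -0.6065] grasp [ 0.5416 -0.0776  0.0566]
jaw [ 0.6191 -0.0978  0.0523]
```

It stopped at 41.4 mm, so the jaws are on the plum. Lifting.

>>> apply_moves([
  [[0,0,0.003],0],
  [[0,0,0.006],0],
  [[0,0,0.01],0],
  [[0,0,0.015],0],
  [[0,0,0.018],0],
  [[0,0,0.018],0],
  [[0,0,0.018],0],
  [[0,0,0.012],0],
  [[0,0,0.005],0],
  [[0,0,0],0],
])

```text
time: 20.27
tool_pos: [0.5409, -0.0775, 0.1533]
tcp_rot: [0.71, 0.103, 0.692, -0.08]
contact_force: [0.4, -0.8, -1.6]
gripper_width: 0.452
```

```bash
python3 j.py
python3 - <<'E'
from h import *
pics("pics/p4.png",(330,145,110,110),(270,140,120,120))
E
```

```text
20.2667 tcp [ 0.5409 -0.0775  0.1533] w 41.541917399102786 ax [ 0.0307  0.029  -0.9991] yaw 75.17724509285358 F [ 0.4024 -0.8013 -1.5762] grasp [ 0.5404 -0.078   0.172 ]
jaw [ 0.6179 -0.0984  0.1677]
```

View pics/p4.png

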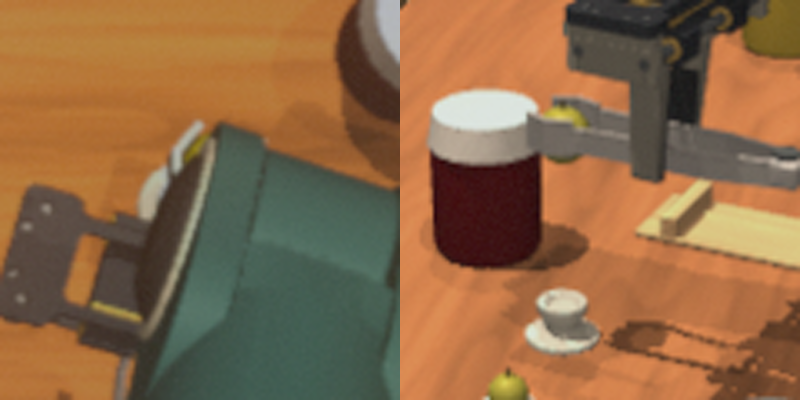

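The plum is held in the jaws at (563,130) and its cup stayed put, now empty. Carrying it to the jar.

>>> apply_moves([
  [[-0.002,0.008,0],0],
  [[-0.003,0.014,0],0],
  [[-0.004,0.02,0],0],
  [[-0.004,0.022,0],0],
  [[-0.004,0.022,0],0],
  [[-0.004,0.022,0],0],
  [[-0.004,0.022,0],0],
  [[-0.004,0.022,0],0],
  [[-0.004,0.022,0],0],
  [[-0.004,0.022,0],0],
])

```text
time: 21.2
tool_pos: [0.492, 0.1243, 0.1419]
tcp_rot: [0.703, 0.103, 0.698, -0.087]
contact_force: [1.1, 0.4, -0.7]
gripper_width: 0.452
```

>>> apply_moves([
  [[-0.004,0.022,0],0],
  [[-0.004,0.022,0],0],
  [[-0.004,0.022,0],0],
  [[-0.004,0.022,0],0],
  [[-0.004,0.022,0],0],
  [[-0.004,0.022,0],0],
  [[-0.003,0.016,0],0],
  [[-0.002,0.01,0],0],
  [[-0.001,0.005,0],0],
  [[0,0,0],0],
])

```text
time: 22.03
tool_pos: [0.4462, 0.3022, 0.1311]
tcp_rot: [0.697, 0.095, 0.706, -0.086]
contact_force: [0.6, 0.4, -0.9]
gripper_width: 0.462
```

>>> apply_moves([
  [[0,0,0],0],
  [[0,0,0],0],
  [[0,0,0],0],
  [[0,0,0],0],
  [[0,0,0],0],
  [[0,0,0],0],
  [[0,0,0],0],
  [[0,0,0],0],
  [[0,0,0],0],
  [[0,0,0],0],
])

```text
time: 22.87
tool_pos: [0.448, 0.296, 0.1308]
tcp_rot: [0.697, 0.097, 0.705, -0.09]
contact_force: [0.4, 0.2, -1.8]
gripper_width: 0.45
```

```bash
python3 j.py
```

```text
22.8667 tcp [0.448  0.296  0.1308] w 41.44227954540529 ax [-0.0108  0.0116 -0.9999] yaw 74.73499822649215 F [ 0.3817  0.1857 -1.8395] grasp [0.4482 0.2958 0.1495]
jaw [0.5253 0.2748 0.1424]
```

>>> apply_moves([
  [[0.003,0.008,0.002],0],
  [[0.003,0.008,0.001],0],
  [[0.003,0.008,0.001],0],
  [[0.003,0.008,0.001],0],
  [[0.002,0.006,0],0],
  [[0,0.002,0],0],
  [[0,0,0],0],
  [[0,0,0],0],
  [[0,0,0],0],
  [[0,0,0],0],
])

```text
time: 23.7
tool_pos: [0.463, 0.3422, 0.1359]
tcp_rot: [0.697, 0.097, 0.705, -0.089]
contact_force: [0.3, 0.1, -0.8]
gripper_width: 0.454
```

```bash
python3 j.py
python3 - <<'E'
from h import *
pics("pics/f1.png",(110,180,140,130),(230,240,160,140))
t=grab("top");s=grab("side")
out=[]
for f,(x,y,w,h) in((t,(140,190,80,80)),(s,(250,240,110,110))):
    m=cv2.inRange(cv2.cvtColor(f["img"][y:y+h,x:x+w],cv2.COLOR_RGB2HSV),(20,150,40),(45,255,255))
    n,l,st_,c=cv2.connectedComponentsWithStats(m)
    if n>1: i=1+st_[1:,4].argmax();print(st_[i]+[x,y,0,0,0],c[i]+[x,y])
print(proj(t,[.541,.3175,.138]),proj(s,[.541,.3175,.138]))
E
```

```text
23.7 tcp [0.463  0.3422 0.1359] w 41.80769749140445 ax [-0.011   0.0118 -0.9999] yaw 74.88032036421488 F [ 0.3397  0.0862 -0.8179] grasp [0.4632 0.342  0.1546]
jaw [0.5404 0.3212 0.1475]
[156 219  18  19 250] [164.456 227.54 ]
[291 284  21  12 107] [301.3458 289.1495]
[[168.7524 227.7488]] [[300.474  293.7883]]
```

View pics/f1.png

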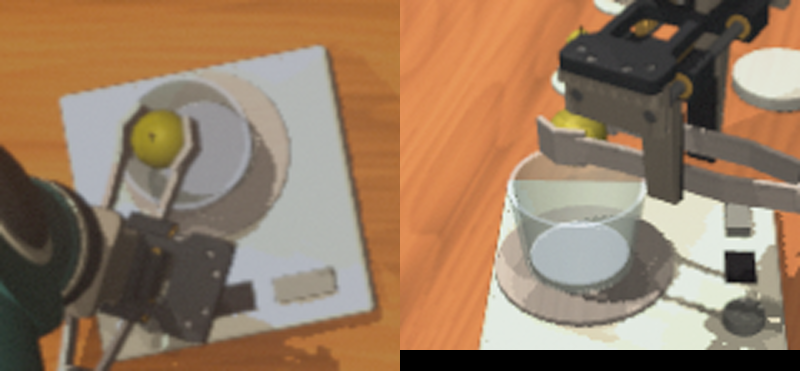

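The plum is in the jaws over the jar, and the jar is unmoved. It reads at (164.5,228) in the top image against a target of (168.5,228), so it is a little too far to +y. Working out the shift.

Run:
```python
from h import *
t=grab("top");s=grab("side")
for z in(.135,.142,.149): print(z,onz(t,[(164.5,228)],z),"rim ell centre from this crop",onz(t,[(110+186*.35,180+142*.35)],.1)[0])
# side: plum column ~ center x of visible, top edge row 284
for z in(.155,.16,.165): print(z,proj(s,[.541,.322,z]))
g=cv2.cvtColor(t["img"],cv2.COLOR_RGB2GRAY)
```

```text
0.135 [[0.5406 0.3264 0.135 ]] rim ell centre from this crop [0.5403 0.3153 0.1   ]
0.142 [[0.54   0.3244 0.142 ]] rim ell centre from this crop [0.5403 0.3153 0.1   ]
0.149 [[0.5395 0.3225 0.149 ]] rim ell centre from this crop [0.5403 0.3153 0.1   ]
0.155 [[299.4545 286.6967]]
0.16 [[299.3791 284.1247]]
0.165 [[299.3033 281.5374]]
```

>>> apply_moves([
  [[0,-0.003,0],0],
  [[0,-0.003,-0.002],0],
  [[0,-0.002,-0.002],0],
  [[0,0,0],0],
  [[0,0,0],0],
  [[0,0,0],0],
  [[0,0,0],0],
  [[0,0,0],0],
  [[0,0,0],0],
  [[0,0,0],0],
])

```text
time: 24.83
tool_pos: [0.4633, 0.3331, 0.1318]
tcp_rot: [0.697, 0.097, 0.705, -0.089]
contact_force: [-0.3, -0.3, -0.5]
gripper_width: 0.45
```

>>> apply_moves([
  [[0,0,0],0],
  [[0,0,0],0],
  [[0,0,0],0],
  [[0,0,0],0],
  [[0,0,0],0],
  [[0,0,0],0],
  [[0,0,0],0],
  [[0,0,0],0],
  [[0,0,0],0],
  [[0,0,0],0],
])

```text
time: 25.67
tool_pos: [0.4633, 0.3333, 0.1318]
tcp_rot: [0.697, 0.097, 0.705, -0.089]
contact_force: [-0.8, 0.1, -0.5]
gripper_width: 0.451
```

```bash
python3 j.py
python3 - <<'E'
from h import *
pics("pics/f2.png",(130,190,90,90),(250,240,110,110))
t=grab("top");x,y,w,h=140,190,80,80
m=cv2.inRange(cv2.cvtColor(t["img"][y:y+h,x:x+w],cv2.COLOR_RGB2HSV),(20,150,40),(45,255,255))
n,l,s,c=cv2.connectedComponentsWithStats(m);i=1+s[1:,4].argmax();b=s[i];u=(x+b[0]+b[2]/2-.5,y+b[1]+b[3]/2-.5)
print(u,b,onz(t,[u],.137))
E
```

```text
25.6667 tcp [0.4633 0.3333 0.1318] w 41.52334437488818 ax [-0.0105  0.0123 -0.9999] yaw 74.85625579490191 F [-0.8324  0.1196 -0.4646] grasp [0.4635 0.3331 0.1505]
jaw [0.5406 0.3123 0.1435]
(np.float64(170.0), np.float64(228.0)) [ 22  29  17  19 242] [[0.5407 0.3154 0.137 ]]
```

View pics/f2.png

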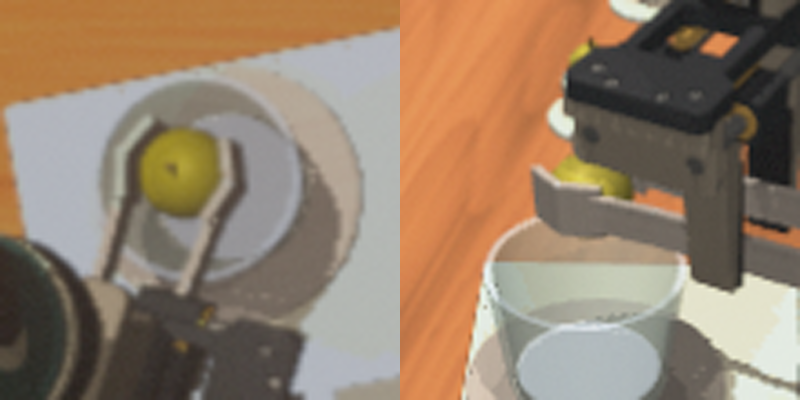

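The top view puts the plum at (0.541, 0.315), against a jar mouth centre of about (0.541, 0.316). It is steady and clear of the rim, so I'm handing in.

```bash
python3 -c "
from bench import ticket
print(ticket.close_job())"
```

```text
the job is handed in; nothing more can be done
None
```

I handed the job in at about 26 s of the 70 s. The tongs are holding the plum steady over the middle of the open jar's mouth. One reading could count against it: the wrist force was 55 N at the end of the zero-key press.

- **Keys:** I pressed the round on key to the bottom (25 N) and released it, then pressed the oblong zero key. The zero key went in harder than intended. The 55 N came through the fingertips, is over the 40 N figure set for the arm or gripper's body, and is well under the 120 N wrist limit. A picture afterwards showed both keys back up and the scale and jar unmoved. I judged both presses from fingertip height and force, because key travel can't be read directly.
- **Tongs and plum:** The tongs closed on the plum at 41.4 mm over the grip place, as expected, and lifted it clean. Its egg cup stayed where it was.
- **Final position:** The top camera puts the plum at about (0.541, 0.315), against a mouth centre of about (0.541, 0.316). The plum's underside is roughly 15–20 mm above the rim.
- **Disagreements:** The jaws sat about 6 mm lower than the arm's pose predicted, and I corrected for that. The side camera read y about 3–5 mm higher than the top camera; I mostly trusted the top view and the two views combined.
- **Left alone:** I did not touch the small fruit, its cup, the closed jar or the lid, and I saw no sign that they moved.

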